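# Level the bread shelf with its screw foot

## Robot

A 6-joint arm with a two-finger parallel gripper is mounted at the origin on the work surface. World frame = base frame: x ahead of the robot, y to its left, z up, the work surface at z = 0. Lengths are in m, angles in degrees, forces in N, time in s.
With the tool pointing down it reaches from about 0.375 to 0.75 m from the base axis. Payload 9 kg.
Tool frame: the origin (TCP) lies where the fingers leave the gripper's body, on its centre line; the fingertips stand 73 mm ahead of it and the grasp point (between the pads) lies 54 mm ahead of it (robot.tip_reach is the distance from the TCP to the fingertips, in m); z points along the fingers, y is the direction in which the jaws open and shut (so a half turn about z gives the same grasp; the last joint's range is limited). The gripper opens to 85 mm and grips with 20 to 120 N. Pads are 22 mm wide; open, the fingers measure 114 mm over their backs; the gripper's body (76 mm by 85 mm) begins 54 mm behind the grasp point. The pads swing forward as they close: fully open they stand 13 mm farther back than shut.
Start: joints at [59.605, 5.964, 5.575, 89.605, 0, 77.527], TCP at [0.185, 0.571, 0.304] pointing down, gripper open.
Joint ranges: [-171.21, 171.21], [-48.23, 106.86], [-62.78, 66.21], [-105.2, 120.99], [-86.42, 89.51], [-180, 180]. Speed limits (degrees/s): [127.2, 127.2, 147.25, 180, 180, 180].

## Interface

Orientations are given as [roll, pitch, yaw] about the fixed x, y, z axes, in that order (R = Rz(yaw) Ry(pitch) Rx(roll)).
In Python, from plant import robot gives the robot as it stands. Calls block until the motion is done:
- robot.move_pose(position, orientation): joint-space move of the TCP to a pose.
- robot.line_to(position, vel=0.15, rotation=None, guard=None): straight line of the TCP; rotation=None keeps the orientation; vel is the mean speed in m/s. With guard (N) it stops when the force on the tool has changed by that much, and returns True; else False.
- robot.goto_joints(angles): joint-space move.
- robot.set_gripper(opening): finger opening in m; the grip force is fixed at half the most; returns when the fingers have stopped.
- robot.pause(seconds).
- robot.ik(position, orientation): joint angles nearest the present ones, or None.
- robot.observe(): the state.
- robot.grab_frame(name): name is "scene" or "top"; returns the picture (420x560x3 uint8, blue, green, red); there is no depth.
- robot.get_calibration(name): a dict with "vertical_fov" (degrees; the focal length in pixels is half the picture's height over the tangent of half this angle, whatever the lens; pixels are square), "cx", "cy" (the principal point, pixels), "rvec" (rotation vector, rad) and "tvec" (3), from world to camera coordinates, as OpenCV has them. Camera axes: x right, y down, z forward; pixel columns grow to the right and rows downward; lengths in m; the calibration is good to about 2 mm. A picture is of the moment at which its call begins. get_calibration takes no time and is no camera call.
A pose or a line that the arm cannot do raises robot.IKError and nothing moves.
- robot.job_done(): hands the job in, once; it reports no verdict.
The state is a dict: "time": time; "q": joint angles; "qvel": joint speeds; "joint_torque": joint torques, N m; "tool_pos": TCP position; "tcp_rot": TCP orientation; "ft_force": force on the tool from outside, world axes, zero at the start; "torque": the same for the moment, N m; "gripper_width": finger opening in m.
Only numpy, scipy, OpenCV 4.12 (cv2) and the standard library are available. Lean on these libraries where they do the work, as an engineer would, in place of code of your own. Each camera call takes 0.05 s, during which the arm holds its last target. There are 200 camera calls.

## Task

Level the little pine bread shelf on the counter: pick up the spirit level, lay it gently in the middle of the board along the board's length and let go of it, then turn the hand knob of the shelf's levelling foot until the bubble stands centred between its two lines. Then press the level down on the shelf from above, gently, with about the weight of one kilogram, and finish while still pressing, the bubble still centred, so that a colleague can tighten the locknut. Never bear hard on the level, and leave the other things on the counter where they are.

Things in the scene. Friction and masses are not known exactly. Their poses are not given: they have to be found in the camera images.
- level: the spirit level: aluminium box section 200 mm long (x), 30 mm wide (y), 45 mm high (z), about 0.36 kg, loose, standing upright on the counter at the start. Origin at the centre of its flat underside. A yellow-green vial 72 mm long is let into the middle of its top, flush with it; a round hang hole shows in the top of its -x end. Its top may be pressed anywhere
- level_mid (a point): centre of the spirit level, 22.5 mm above its underside and below its top; axes as the level's: x along it, z up. Grip it here across its 30 mm width
- bubble (a joint): place of the pale 16 mm long bubble in the level's vial, told in rad, 1 rad being 80 mm: 0 centred, + towards the level's own +x end. Black lines stand 11 mm either side of the vial's middle: between them means within +-3 mm (+-0.0375). The bubble goes to the higher end, 1.2 mm (0.015) for each 0.001 rad of slope along the level, and takes about 1 s to settle
- shelf: the bread shelf: pine board 180 (x) by 260 (y) by 20 mm with a lip, 14 thick and 28 high, along its +x edge, its feet in rubber cups fixed to the counter, which give 1 mm per 6 N. It can only tilt slightly about the line through its two plain feet, 120 mm to the +y side of the board's middle; origin on that line, 6 mm above the counter. It starts 0.006 to 0.012 rad low at its -y (screw foot) end
- shelf_mid (a point): middle of the board's upper side, 85 mm above the counter; y along the board's 260 mm length, pointing away from the screw foot, z square to the board
- foot_knob (a point): centre of the screw foot's round black hand knob, 38 mm across, 26 mm high, axis upright, centre 119 mm above the counter, 175 mm to the -y side of the board's middle. It turns in place (0.05 N m) and stays where left. Clockwise seen from above raises this end of the shelf, 0.00324 rad per radian of turn (bubble 3.9 mm); it starts 1.8 to 3.7 rad short of level, the stop is 6 rad past
- spanner: bystander, not to be disturbed: open-ended steel spanner, 148 x 25 x 6 mm, lying flat; origin under its centre, x along it
- tongs: bystander, not to be disturbed: steel bread tongs lying on edge, about 250 x 65 x 26 mm; origin under the middle, x towards the open jaws
- oil_bottle: bystander, not to be disturbed: green glass bottle, 64 mm across, 220 mm high; origin at the centre of its base
- biscuit_jar: bystander, not to be disturbed: amber glass jar with steel lid, 96 mm across, 130 mm high; origin at the centre of its base
- card_holder: bystander, not to be disturbed: small wooden block (30 x 70 x 22 mm) with a blank upright price card, 82 mm high in all; origin under its centre
- scraper: bystander, not to be disturbed: bench scraper lying flat: steel blade 110 x 120 mm, round wooden handle 22 mm thick and 130 mm long at its -x edge; origin between them on the counter
- loaf: bystander, not to be disturbed: crusty loaf, 200 x 100 x 75 mm; origin under its centre, x along it
Things that resemble listed ones, but are neither listed nor needed, are in the scene too. Leave any red or turquoise look-alike of the level alone.

How it is judged (in metres and radians):
On the way, in this order (a step that is already met when the one before it is completed fails the run):
1. the spirit level lies on the middle of the shelf, along it, let go (angle between the x axis of level_mid and the y axis of shelf_mid, either way round below 0.13 rad and x of level_mid in the frame of shelf_mid between -0.04 and 0.04 m and y of level_mid in the frame of shelf_mid between -0.04 and 0.04 m and z of level_mid in the frame of shelf_mid between 0.018 and 0.027 m and angle between level_mid's own z axis and vertical below 0.05 rad and contact force between level and shelf above 1.5 N and contact force between the fingers and level below 0.1 N), for 0.3 s.
2. the foot has been turned until the bubble stands between its lines and the shelf is level, the level still lying on it (angle between the x axis of level_mid and the y axis of shelf_mid, either way round below 0.13 rad and x of level_mid in the frame of shelf_mid between -0.04 and 0.04 m and y of level_mid in the frame of shelf_mid between -0.04 and 0.04 m and z of level_mid in the frame of shelf_mid between 0.018 and 0.027 m and angle between level_mid's own z axis and vertical below 0.05 rad and value of joint bubble between -0.0375 and 0.0375 rad and angle between shelf_mid's own z axis and vertical below 0.0035 rad and contact force between level and shelf above 1.5 N), for 0.4 s.
At the end, for the whole second after the job is handed in: The level lies upright on the shelf within 40 mm of the board's middle and within 0.13 rad of its length, the bubble is within 3 mm of centre, the shelf within 0.0035 rad of level, and the fingers are still pressing: level on shelf with 7 to 28 N in all (its weight is about 3.5 N) (angle between the x axis of level_mid and the y axis of shelf_mid, either way round below 0.13 rad and x of level_mid in the frame of shelf_mid between -0.04 and 0.04 m and y of level_mid in the frame of shelf_mid between -0.04 and 0.04 m and z of level_mid in the frame of shelf_mid between 0.018 and 0.027 m and angle between level_mid's own z axis and vertical below 0.05 rad and value of joint bubble between -0.0375 and 0.0375 rad and angle between shelf_mid's own z axis and vertical below 0.0035 rad and contact force between level and shelf between 7 and 28 N and contact force between the fingers and level above 2 N and linear speed of level below 0.01 m/s); the arm keeps its last pose, push and grip.
It fails at once if the level is pressed or dropped hard on the shelf (over 40 N) (contact force between level and shelf above 40 N).
It fails at once if one of the other things on the counter is pushed away (over 30 mm) (distance of any of spanner, tongs, oil_bottle, biscuit_jar, card_holder, scraper, loaf from where it was at the start of the episode above 0.03 m).
It also fails if it takes over 72 s, if anything falls off the work surface, if the arm or the gripper's body presses on something with over 40 N, if the wrist force passes 120 N, or if a joint passes its speed limit or range.

## Working session

There is one attempt and no reset: what is moved stays moved. The work goes in short steps, each a Python script; the robot and the scene stay as the last script left them, time stands still between calls to the robot, and variables do not carry over. Pictures are saved under pics/ and viewed, about 8 in all and at most 12, crops included, and the job is handed in when it is done.

```bash
mkdir -p pics; ls; cat > h.py <<'E'
from plant import robot
import numpy as np, cv2
def cal(n):
    c=robot.get_calibration(n); f=210/np.tan(np.radians(c["vertical_fov"])/2)
    K=np.array([[f,0,c["cx"]],[0,f,c["cy"]],[0,0,1]]); R=cv2.Rodrigues(np.array(c["rvec"],float))[0]
    return K,R,np.array(c["tvec"],float).ravel(),c
def ray(n,uv,z):
    K,R,t,_=cal(n); d=R.T@np.linalg.solve(K,[uv[0],uv[1],1]); o=-R.T@t
    return o+d*(z-o[2])/d[2]
def proj(n,p):
    K,R,t,_=cal(n); q=K@(R@np.array(p,float)+t); return q[:2]/q[2]
E
python3 - <<'E'
from h import *
for n in("scene","top"):
    im=robot.grab_frame(n); cv2.imwrite(f"pics/{n}0.png",im)
    K,R,t,c=cal(n); print(n,c,-R.T@t)
a=[cv2.imread(f"pics/{n}0.png") for n in("scene","top")]
s=robot.observe();print(s["time"],s["ft_force"],s["tcp_rot"],s["gripper_width"])
E
```

```text
pics
scene {'vertical_fov': 53.33659616786886, 'cx': 276.42367871994077, 'cy': 210.78689022114597, 'rvec': array([ 0.98081051,  2.70104104, -0.73725666]), 'tvec': array([ 0.48587266, -0.1412657 ,  1.48918095])} [0.93013079 0.36508697 1.21460131]
top {'vertical_fov': 50.81111318739221, 'cx': 284.04976509080666, 'cy': 204.41796032434246, 'rvec': array([ 2.13681698, -2.07126592,  0.23462598]), 'tvec': array([-0.1384826 ,  0.5363456 ,  1.46302006])} [ 0.20544011 -0.12645558  1.54566331]
0.1 [ 0.01716025  0.69303784 -0.27910707] [-1.79932591e+02 -1.41482697e-02  1.62080189e+02] 0.08528465280659489
```

View pics/scene0.png

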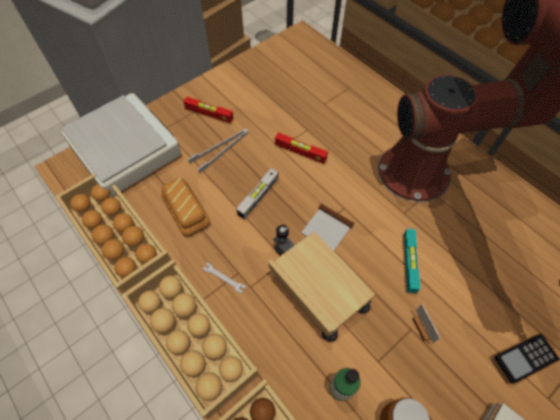

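View pics/top0.png

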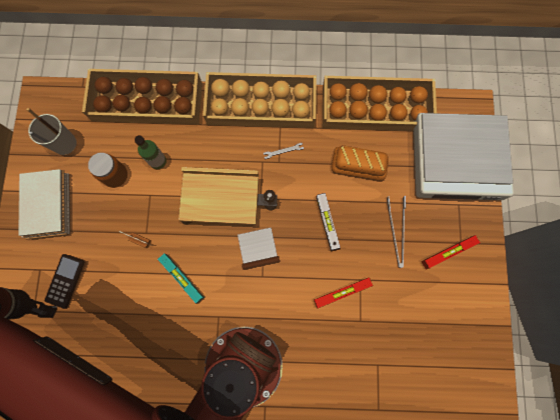

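Top view: the aluminium level is at (328,222) with its hang hole at the lower end. It could be confused with the red ones at (343,292) and (450,252) or the turquoise one at (181,278). I choose the grey one, by its description. The shelf is at (220,195) and the knob at (268,199).

```bash
cat > m1.py <<'E'
from h import *
def blob(n,im,x0,x1,y0,y1,f):
    hsv=cv2.cvtColor(im,cv2.COLOR_BGR2HSV).astype(int); m=f(hsv).astype(np.uint8)
    k=np.zeros_like(m);k[y0:y1,x0:x1]=m[y0:y1,x0:x1]
    k=cv2.morphologyEx(k,cv2.MORPH_CLOSE,np.ones((3,3)))
    c=max(cv2.findContours(k,0,2)[0],key=cv2.contourArea); return c
def fit(n,c,z):
    p=np.array([ray(n,q[0],z)[:2]*1000 for q in c],np.float32); r=cv2.minAreaRect(p); return np.array(r[0]).round(1),np.array(r[1]).round(1),round(r[2],1),r
if __name__=="__main__":
    T=cv2.imread("pics/top0.png");S=cv2.imread("pics/scene0.png")
    al=lambda h:(h[...,1]<70)&(h[...,2]>110)
    yel=lambda h:(h[...,0]>22)&(h[...,0]<45)&(h[...,1]>120)&(h[...,2]>120)
    blk=lambda h:(h[...,2]<60)
    board=lambda h:(h[...,0]>15)&(h[...,0]<28)&(h[...,2]>150)
    for n,im,b,v,k,bd in(("top",T,(305,350,185,258),(315,340,205,240),(258,285,185,212),(170,262,160,232)),("scene",S,(230,285,165,222),(240,275,175,210),(270,296,220,245),(260,380,230,335))):
        print(n,"level",fit(n,blob(n,im,*b,al),.045)[:3])
        print(" vial",fit(n,blob(n,im,*v,yel),.045)[:3])
        print(" knob",fit(n,blob(n,im,*k,blk),.132)[:3])
        print(" board",fit(n,blob(n,im,*bd,board),.085)[:3])
    a=cv2.resize(T[150:270,165:355],None,fx=4.2,fy=4.2,interpolation=2)[:600]; cv2.imwrite("pics/crop1.png",a)
E
python3 m1.py
```

```text
top level (array([ 491.1, -274.2]), array([196.3,  32.4]), 15.8)
 vial (array([ 491.6, -274.2]), array([69.3, 12.6]), 14.5)
 knob (array([539.3, -73.6]), array([64.2, 36.2]), 2.0)
 board (array([561.9, 105.4]), array([267.1, 187.3]), 89.1)
scene level (array([ 490.7, -267.9]), array([200.9,  36.5]), 15.6)
 vial (array([ 471.2, -273.7]), array([23.9, 10.5]), 11.0)
 knob (array([568.6, -52.6]), array([55.6, 30.4]), 45.1)
 board (array([515.4,  97.8]), array([283.5, 254.3]), 89.3)
```

View pics/crop1.png

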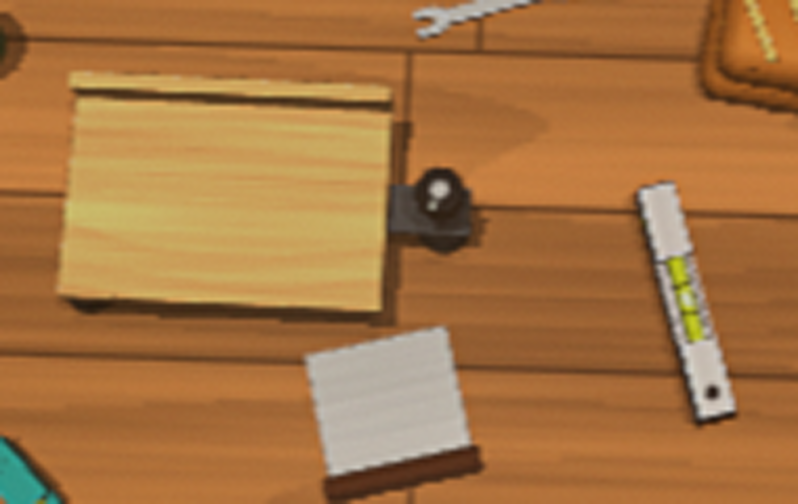

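The crop confirms it: plain grey level with a yellow-green vial, and the hang hole at the lower end, so its +x points up the picture, yaw ≈ +15°. The shelf's lip is at world +x. The knob top is at crop (437,190), which is full-frame (269,195).

```bash
python3 - <<'E'
from h import *
T=lambda x,y:(165+(x-1.6)/4.2,150+(y-1.6)/4.2)
A=ray("top",T(58,293),.085);B=ray("top",T(382,312),.085)
print("top corners",A,B,np.linalg.norm(A-B))
u=(A-B)[:2];u/=np.linalg.norm(u);n=np.array([u[1],-u[0]])
yaw=np.degrees(np.arctan2(-u[0],u[1]));m=(A+B)[:2]/2+n*.09
print("shelf yaw",yaw,"mid",m,"knob pred",m-.175*u)
print("knob top view",ray("top",T(437,190),.132))
A=ray("scene",(372,294),.085);B=ray("scene",(315,236),.085);print("scene",A,B,np.linalg.norm(A-B),"knob",ray("scene",(282,230),.132))
S=cv2.imread("pics/scene0.png")
a=cv2.resize(S[160:345,225:385],None,fx=3.2,fy=3.2,interpolation=2)
cv2.imwrite("pics/crop2.png",a)
print(proj("scene",[*m,.085]),proj("top",[*m,.085]),proj("scene",[.4916,-.2742,.045]))
for yw in(15,-165,15+75,-90):print(yw,robot.ik([.491,-.274,.2],[180,0,yw]),robot.ik([*m,.2],[180,0,yw]))
for yw in range(-180,181,30):print(yw,robot.ik([*(m-.175*u),.2],[180,0,yw]))
E
```

```text
top corners [0.47207851 0.23110884 0.085     ] [ 0.46480672 -0.02842491  0.085     ] 0.2596355950088106
shelf yaw -1.6049305638864046 mid [0.55840731 0.09882128] knob pred [ 0.55350597 -0.07611007]
knob top view [ 0.55481996 -0.07031406  0.132     ]
scene [0.4769853  0.23193774 0.085     ] [ 0.47616833 -0.00497435  0.085     ] 0.23691350309125053 knob [ 0.55567053 -0.06604247  0.132     ]
[318.33195682 277.2558448 ] [219.40557257 195.6363462 ] [256.27233018 189.05874974]
15 [-42.48944393  -0.25472177 -11.63285452  78.62186725   0.
 122.51055607] [ -3.17526465   0.58421663 -10.79243396  78.62334941   0.
 161.82473535]
-165 [-42.48944393  -0.25472177 -11.63285452  78.62186725   0.
 -57.48944393] [ -3.17526465   0.58421663 -10.79243396  78.62334941   0.
 -18.17526465]
90 [-42.48944393  -0.25472177 -11.63285452  78.62186725   0.
  47.51055607] [ -3.17526465   0.58421663 -10.79243396  78.62334941   0.
  86.82473535]
-90 [ -42.48944393   -0.25472177  -11.63285452   78.62186725    0.
 -132.48944393] [ -3.17526465   0.58421663 -10.79243396  78.62334941   0.
 -93.17526465]
-180 [-21.24194228 
[... 297 characters left out ...]

-60 [ -21.24194228   -0.87813837  -12.25248438   78.62565398    0.
 -141.24194228]
-30 [ -21.24194228   -0.87813837  -12.25248438   78.62565398    0.
 -171.24194228]
0 [-21.24194228  -0.87813837 -12.25248438  78.62565398   0.
 158.75805772]
30 [-21.24194228  -0.87813837 -12.25248438  78.62565398   0.
 128.75805772]
60 [-21.24194228  -0.87813837 -12.25248438  78.62565398   0.
  98.75805772]
90 [-21.24194228  -0.87813837 -12.25248438  78.62565398   0.
  68.75805772]
120 [-21.24194228  -0.87813837 -12.25248438  78.62565398   0.
  38.75805772]
150 [-21.24194228  -0.87813837 -12.25248438  78.62565398   0.
   8.75805772]
180 [-21.24194228  -0.87813837 -12.25248438  78.62565398   0.
 -21.24194228]
```

View pics/crop2.png

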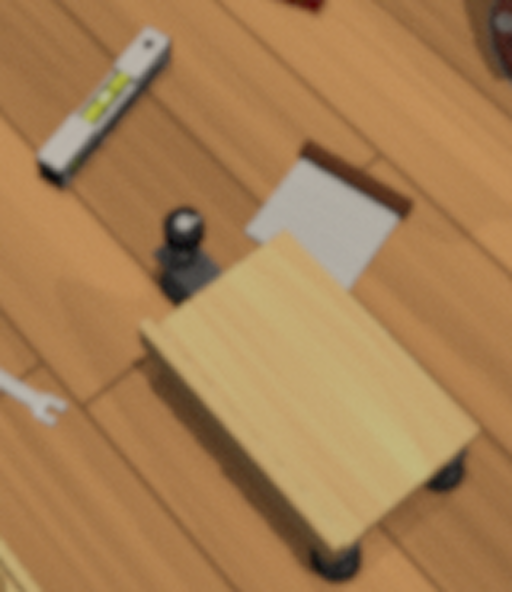

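```bash
python3 - <<'E'
from h import *
A=ray("scene",(374.2,294),.085);B=ray("scene",(314,232.5),.085)
u=(A-B)[:2];L=np.linalg.norm(u);u/=L;n=np.array([u[1],-u[0]])
print("scene len",L,"yaw",np.degrees(np.arctan2(-u[0],u[1])),"mid",(A+B)[:2]/2+n*.09,"vial",ray("scene",(258.4,190.2),.045))
yaw=15.2;p=[.490,-.272]
robot.move_pose([*p,.30],[180,0,yaw]); robot.line_to([*p,.16],vel=.25)
cv2.imwrite("pics/t1.png",robot.grab_frame("top"));cv2.imwrite("pics/s1.png",robot.grab_frame("scene"))
S=cv2.imread("pics/s1.png");T=cv2.imread("pics/t1.png")
a=np.hstack([cv2.resize(i[y:y+110,x:x+100],None,fx=4,fy=4,interpolation=2) for i,x,y in((S,210,130),(T,280,160))])
cv2.imwrite("pics/c3.png",a); s=robot.observe();print(s["time"],s["tool_pos"],s["ft_force"])
E
```

```text
scene len 0.25161533577480716 yaw -0.4162006270259714 mid [0.56134688 0.10943281] vial [ 0.48899085 -0.26605121  0.045     ]
4.05 [ 0.4909694  -0.27278627  0.16238248] [-0.45307777  0.25704995 -0.66212812]
```

View pics/c3.png

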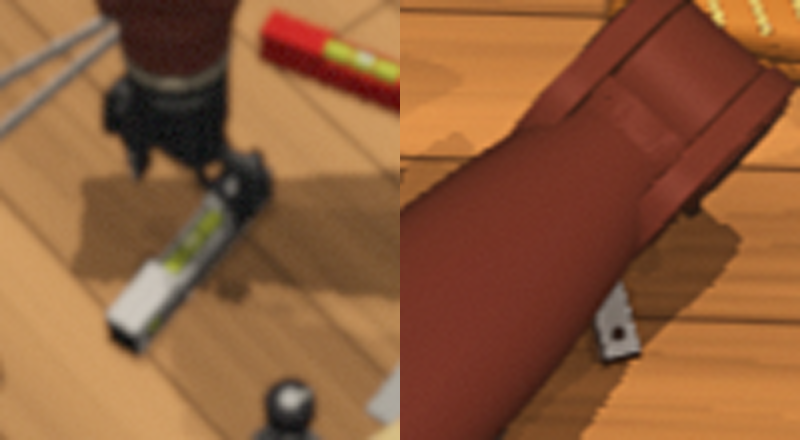

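The jaws (scene crop, tips at (138,175) and (250,190)) straddle the level. I descend with a guard and grip.

```bash
python3 - <<'E'
from h import *
print(proj("scene",[.491,-.273,.09])-[210,130])
p=[.490,-.272]
def o(l):
    s=robot.observe();print(l,round(s["time"],2),s["tool_pos"].round(4),s["ft_force"].round(2),round(s["gripper_width"],4))
g=robot.line_to([*p,.080],vel=.1,guard=5);o(g)
if not g:
    robot.set_gripper(.02);o("grip")
    robot.line_to([*p,.2],vel=.15);o("lift")
    cv2.imwrite("pics/s2.png",robot.grab_frame("scene"))
E
```

```text
[46.00751398 51.57057834]
False 5.0 [ 0.4904 -0.2723  0.0807] [0.27 0.37 0.  ] 0.0852
grip 5.55 [ 0.4902 -0.2722  0.0805] [0.04 1.19 3.45] 0.0295
lift 6.5 [ 0.4895 -0.2716  0.1986] [-0.15  0.42 -4.51] 0.0295
```

```bash
cat >> h.py <<'E'
def o(l):
    s=robot.observe();print(l,round(s["time"],2),s["tool_pos"].round(4),s["tcp_rot"].round(2),s["ft_force"].round(2),round(s["gripper_width"],4),flush=True)
E
python3 - <<'E'
from h import *
m=[.559,.105]
robot.line_to([.49,-.272,.26],vel=.25)
robot.move_pose([*m,.26],[180,0,89]);o("over")
robot.line_to([*m,.18],vel=.15);o("low")
g=robot.line_to([*m,.155],vel=.02,guard=2.5);o(g)
robot.set_gripper(.05);o("open")
robot.line_to([*m,.30],vel=.25)
robot.move_pose([.45,-.2,.35],[180,0,89])
robot.pause(.5)
for n in("top","scene"):cv2.imwrite(f"pics/{n}3.png",robot.grab_frame(n))
T=cv2.imread("pics/top3.png");S=cv2.imread("pics/scene3.png")
a=np.hstack([cv2.resize(i[y:y+100,x:x+133],None,fx=3,fy=3,interpolation=2) for i,x,y in((S,255,220),(T,165,150))])
cv2.imwrite("pics/c4.png",a);o("end")
E
```

```text
over 8.37 [0.5591 0.104  0.2597] [-1.7998e+02  2.0000e-02  8.8880e+01] [ 0.14 -0.58 -3.82] 0.0292
low 9.05 [0.5594 0.1046 0.1808] [179.95   0.    88.96] [ 0.53  0.34 -2.55] 0.0296
True 9.86 [0.5588 0.1049 0.1635] [-179.96   -0.     88.98] [ 1.43 -1.58  2.61] 0.0294
open 10.19 [0.5581 0.105  0.1628] [-179.84    0.     89.  ] [-0.44 -1.24 -1.26] 0.0501
end 12.73 [ 0.45 -0.2   0.35] [180.     0.    89.01] [ 0.21 -0.23 -0.17] 0.0502
```

View pics/c4.png

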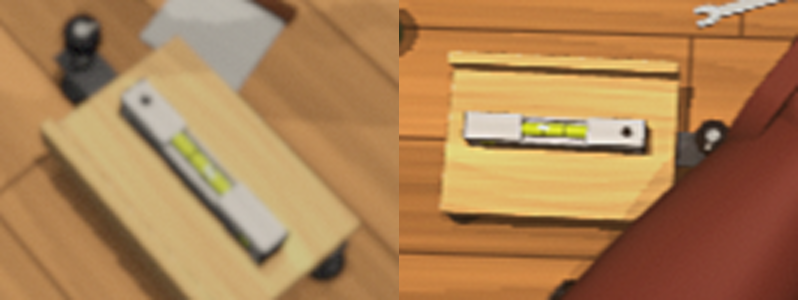

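The level lies on the board along y, hang hole towards the knob, with the bubble displaced to +y as expected. Next I measure the bubble and locate the knob relative to the level, whose position is known from the release.

```bash
cat >> h.py <<'E'
def patch(n,im,c,z=.130,hx=.03,hy=.06,s=2000):
    "metric patch: columns along world +y (left=-y), rows along +x"
    w,h=int(2*hy*s),int(2*hx*s)
    src=np.float32([proj(n,[c[0]+a*hx,c[1]+b*hy,z]) for a,b in((-1,-1),(-1,1),(1,1),(1,-1))])
    H=cv2.getPerspectiveTransform(np.float32([[0,0],[w,0],[w,h],[0,h]]),src)
    return cv2.warpPerspective(im,H,(w,h),flags=cv2.INTER_CUBIC|cv2.WARP_INVERSE_MAP)
def bubble(n,im,c=(.558,.106),yawd=-1.):
    P=patch(n,im,c);hsv=cv2.cvtColor(P,cv2.COLOR_BGR2HSV).astype(int)
    m=((hsv[...,0]>22)&(hsv[...,0]<45)&(hsv[...,1]>110)).astype(np.uint8)
    m=cv2.morphologyEx(m,cv2.MORPH_OPEN,np.ones((5,5)))
    ys,xs=np.nonzero(m); x0,x1=np.percentile(xs,[.5,99.5]); r=int(np.median(ys))
    b=P[r-6:r+7,:,0].mean(0).astype(float)   # blue: pale bubble is high
    return P,(x0+x1)/2,(x1-x0)/2,r,b
E
python3 - <<'E'
from h import *
out=[]
for n,k in(("top",(165+(712-399)/3,150+133/3)),("scene",(255+82/3,220+35/3))):
    im=cv2.imread(f"pics/{n}3.png");P,c,l,r,b=bubble(n,im)
    print(n,"vial mid col mm",c/2,"len",l,"x off mm",r/2-30)
    i=np.arange(int(c-84),int(c+85),4);print([(int((j-c)/2),int(b[j])) for j in i])
    v=np.array([.558-.03+r/2000,.106-.06+c/2000])
    # knob top centre by dark blob
    q=ray(n,k,.132)[:2];Q=patch(n,im,q,z=.132,hx=.03,hy=.03)
    out+= [P,cv2.resize(Q,(240,240))[:120],]
    print("vial",v,"knob",q,"knob corrected",q-v+[.5581,.106])
    cv2.imwrite(f"pics/k_{n}.png",np.vstack([cv2.resize(P,(480,240)),np.hstack([cv2.resize(Q,(240,240))]*2)]))
cv2.imwrite("pics/c5.png",np.hstack([cv2.imread("pics/k_top.png")[:, :400],cv2.imread("pics/k_scene.png")[:,:400]]))
E
```

```text
top vial mid col mm 69.75 len 95.5 x off mm -2.0
[(-42, 39), (-40, 43), (-38, 47), (-36, 46), (-34, 46), (-32, 46), (-30, 46), (-28, 47), (-26, 45), (-24, 43), (-22, 44), (-20, 45), (-18, 47), (-16, 46), (-14, 44), (-12, 44), (-10, 51), (-8, 75), (-6, 111), (-4, 134), (-2, 132), (0, 127), (1, 113), (3, 101), (5, 73), (7, 48), (9, 38), (11, 37), (13, 37), (15, 34), (17, 34), (19, 34), (21, 81), (23, 152), (25, 198), (27, 208), (29, 203), (31, 197), (33, 196), (35, 196), (37, 196), (39, 195), (41, 195)]
vial [0.556   0.11575] knob [ 0.55666562 -0.0724405 ] knob corrected [ 0.55876562 -0.0821905 ]
scene vial mid col mm 61.75 len 65.5 x off mm 2.0
[(-42, 181), (-40, 178), (-38, 167), (-36, 146), (-34, 118), (-32, 91), (-30, 77), (-28, 74), (-26, 72), (-24, 72), (-22, 73), (-20, 72), (-18, 71), (-16, 71), (-14, 68), (-12, 65), (-10, 64), (-8, 68), (-6, 72), (-4, 74), (-2, 74), (0, 75), (1, 82), (3, 102), (5, 127), (7, 146), (9, 156), (11, 159), (13, 156), (15, 145), (17, 128), (19, 106), (21, 87), (23, 76), (25, 74), (27, 74), (29, 78), (31, 89), (33, 114), (35, 144), (37, 167), (39, 177), (41, 181)]
vial [0.56    0.10775] knob [ 0.55847198 -0.06122524] knob corrected [ 0.55657198 -0.06297524]
```

View pics/c5.png

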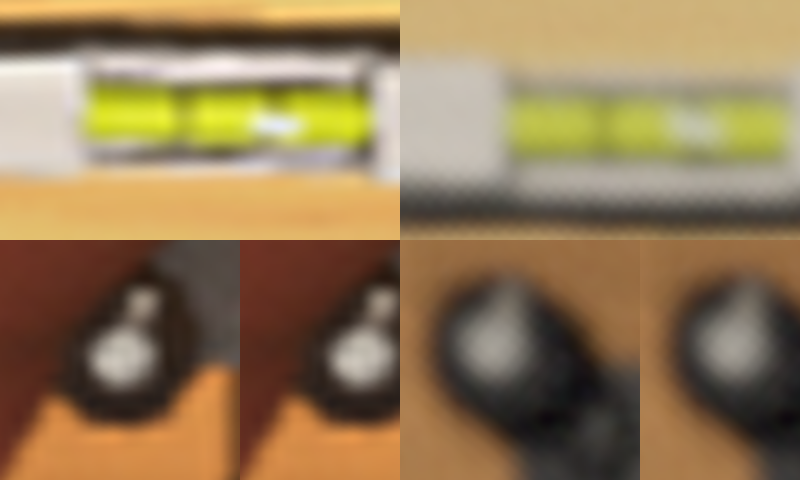

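Bubble ≈ +11.3 mm towards +y (top 11.7, scene 11.2), so about 2.9 rad clockwise. The knob is at about (0.5555, -0.070). I grip and turn it now, rising with it.

```bash
cat >> h.py <<'E'
KN=[.5555,-.0697]
def kq(j6,z,k=KN):
    q=np.array(robot.ik([*k,z],[180,0,90]),float); a=q[0]+180-0*j6
    q[5]=j6; return q
E
python3 - <<'E'
from h import *
robot.set_gripper(.065)
robot.goto_joints(kq(-85,.30));o("over")
p=robot.observe()["tool_pos"]
g=robot.line_to([*KN,.173],vel=.12,guard=5);o(g)
if g: raise SystemExit
robot.set_gripper(.03);o("grip")
for i in range(1,4):
    robot.goto_joints(kq(-85+166*i/3,.173+.0028*i/3));o("turn")
robot.pause(.3);o("t")
cv2.imwrite("pics/scene4.png",robot.grab_frame("scene"))
robot.set_gripper(.065);o("rel")
robot.line_to([*KN,.25],vel=.2)
robot.pause(1.);cv2.imwrite("pics/scene5.png",robot.grab_frame("scene"));cv2.imwrite("pics/top5.png",robot.grab_frame("top"))
out=[]
for n in("scene4","scene5","top5"):
    im=cv2.imread(f"pics/{n}.png");P=patch(n[:-1],im,(.558,.106));out.append(cv2.resize(P,(480,190)))
cv2.imwrite("pics/c6.png",np.vstack(out))
P,c,l,r,b=bubble("scene",cv2.imread("pics/scene5.png"))
P=patch("scene",cv2.imread("pics/scene5.png"),(.558,.106)); b=P[57:70,:,0].mean(0)
print([(j/2-62,int(b[j])) for j in range(40,208,4)]);o("end")
E
```

```text
over 15.08 [ 0.5555 -0.0699  0.3001] [-179.99   -0.   -115.59] [ 0.11 -1.28 -0.06] 0.0651
False 16.29 [ 0.556  -0.0699  0.174 ] [-1.7992e+02  1.0000e-02 -1.1554e+02] [-0.06 -0.24 -0.11] 0.0652
grip 16.66 [ 0.5555 -0.0697  0.1734] [-180.     -0.   -115.54] [-3.26  1.15  4.27] 0.0367
turn 17.57 [ 0.5554 -0.0696  0.1738] [ 1.7999e+02 -1.0000e-02 -1.7076e+02] [-2.68  1.51  1.71] 0.0364
turn 18.49 [ 0.5554 -0.0695  0.1745] [ 1.8000e+02 -4.0000e-02  1.3394e+02] [-0.98  1.99 -1.72] 0.0364
turn 19.41 [ 0.5554 -0.0695  0.1754] [-1.7997e+02 -3.0000e-02  7.8610e+01] [ 0.91  3.39 -6.16] 0.0371
t 19.71 [ 0.5554 -0.0695  0.1755] [-1.7997e+02 -2.0000e-02  7.8510e+01] [ 0.92  4.97 -6.83] 0.0363
rel 20.15 [ 0.5558 -0.0701  0.1765] [1.7993e+02 3.0000e-02 7.8450e+01] [-0.73 -0.4  -0.83] 0.065
[(-42.0, 168), (-40.0, 166), (-38.0, 160), (-36.0, 143), (-34.0, 116), (-32.0, 88), (-30.0, 72), (-28.0, 68), (-26.0, 67), (-24.0, 66), (-22.0, 65), (-20.0, 66), (-18.0, 64), (-16.0, 63), (-14.0, 62), (-12.0, 60), (-10.0, 64), (-8.0, 76), (-6.0, 96), (-4.0, 121), (-2.0, 138), (0.0, 147), (2.0, 148), (4.0, 144), (6.0, 134), (8.0, 116), (10.0, 94), (12.0, 78), (14.0, 75), (16.0, 77), (18.0, 78), (20.0, 80), (22.0, 80), (24.0, 80), (26.0, 81), (28.0, 80), (30.0, 81), (32.0, 88), (34.0, 108), (36.0, 141), (38.0, 169), (40.0, 183)]
end 21.77 [ 0.5555 -0.0697  0.25  ] [180.     0.    78.47] [-0.18 -0.71 -0.19] 0.0651
```

View pics/c6.png

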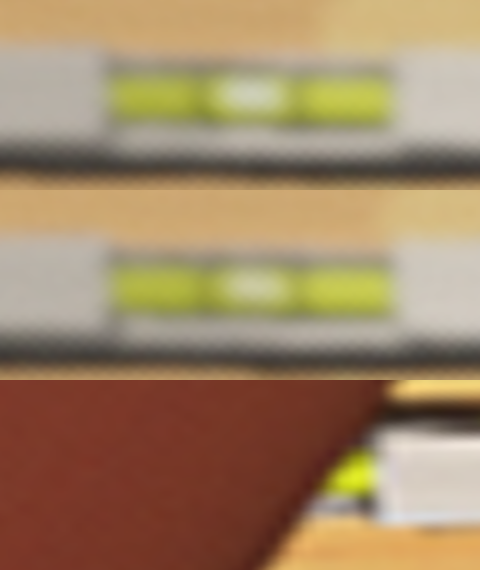

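Bubble now ≈ +1.3 mm (between the lines). Pressing will push it slightly further +, so I trim about 27° more and look again.

```bash
cat >> h.py <<'E'
def read(im):
    P=patch("scene",im,(.558,.106)); b=cv2.GaussianBlur(P[57:70,:,0].mean(0).reshape(1,-1).astype(np.float32),(5,1),0).ravel()
    x=np.arange(len(b))/2-62; cr=lambda a,z,t,up:[x[i] for i in range(a,z) if (b[i]<t<=b[i+1] if up else b[i]>=t>b[i+1])]
    L=cr(44,70,110,0);R=cr(180,206,115,1);up=cr(72,178,105,1);dn=cr(72,178,105,0)
    return L,R,up,dn,"offset",(up[0]+dn[-1])/2-(L[0]+R[-1])/2 if L and R and up and dn else None
E
python3 - <<'E'
from h import *
print(read(cv2.imread("pics/scene3.png")),read(cv2.imread("pics/scene5.png")))
g=robot.line_to([*KN,.176],vel=.12,guard=5);o(g)
if g: raise SystemExit
robot.set_gripper(.03);robot.goto_joints(kq(108,.1763));o("turn");robot.pause(.2)
robot.set_gripper(.065);robot.line_to([*KN,.25],vel=.2);robot.pause(1.)
im=robot.grab_frame("scene");cv2.imwrite("pics/scene6.png",im);print(read(im));o("end")
E
```

```text
([np.float64(-34.0)], [np.float64(33.5)], [np.float64(3.0)], [np.float64(19.5)], 'offset', np.float64(11.5)) ([np.float64(-34.0)], [np.float64(34.0)], [np.float64(-5.5)], [np.float64(9.0)], 'offset', np.float64(1.75))
False 22.54 [ 0.5558 -0.0698  0.1767] [1.7995e+02 1.0000e-02 7.8460e+01] [-0.03  0.12  0.32] 0.0649
turn 23.43 [ 0.5554 -0.0697  0.1765] [1.800e+02 2.000e-02 5.165e+01] [-4.3   0.45  5.59] 0.0366
([np.float64(-33.5)], [np.float64(34.5)], [np.float64(-7.5)], [np.float64(6.5)], 'offset', np.float64(-1.0))
end 25.59 [ 0.5555 -0.0697  0.25  ] [-180.      0.     51.46] [0.08 0.18 1.21] 0.0651
```

```bash
python3 - <<'E'
from h import *
p=[.5585,.182]
robot.line_to([*KN,.30],vel=.25);robot.set_gripper(0.0)
robot.move_pose([*p,.30],[180,0,180]);o("over")
robot.line_to([*p,.212],vel=.15);robot.pause(.3);o("near")
f0=robot.observe()["ft_force"][2]
g=robot.line_to([*p,.192],vel=.008,guard=6);o(g);robot.pause(.6);o("hold")
robot.pause(.6)
im=robot.grab_frame("scene");cv2.imwrite("pics/scene7.png",im);print(f0,read(im));o("end")
P=patch("scene",im,(.558,.106));cv2.imwrite("pics/c7.png",np.hstack([cv2.resize(im[200:340,250:400],None,fx=3,fy=3)[:240],cv2.resize(P,(350,240))]))
E
```

```text
over 28.15 [0.5586 0.1816 0.3   ] [-179.99   -0.    179.91] [-0.3  -0.65  0.38] 0.0001
near 29.18 [0.5588 0.1821 0.2128] [ 1.7999e+02  7.0000e-02 -1.8000e+02] [ 1.21 -0.4   0.6 ] 0.0002
True 30.62 [0.5585 0.182  0.201 ] [ 1.8e+02  2.0e-02 -1.8e+02] [-1.71 -0.75  6.04] -0.0
hold 31.23 [0.5585 0.182  0.2011] [ 1.8e+02  1.0e-02 -1.8e+02] [-1.27 -0.97  5.44] 0.0002
0.5955999413469533 ([np.float64(-36.0)], [], [], [], 'offset', None)
end 31.88 [0.5585 0.182  0.2011] [ 1.8e+02  2.0e-02 -1.8e+02] [-1.45 -0.37  5.08] 0.0002
```

View pics/c7.png

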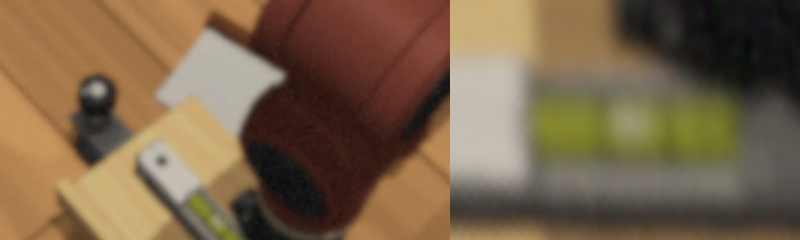

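Under press the bubble is still between the lines (bubble 632, lines 602/667, about -1 mm). The push is only about 5 N, so I raise it to about 10 N.

```bash
python3 - <<'E'
from h import *
p=[.5585,.182]; mf=lambda:np.mean([(robot.pause(.05),robot.observe()["ft_force"][2])[1] for _ in range(8)])
z=.2010
for i in range(12):
    robot.line_to([*p,z],vel=.01,guard=6);robot.pause(.3);f=mf();print(round(z,4),round(f,2))
    if f>9:break
    z-=.0004 if f<7 else .0002
robot.pause(1.2);o("hold")
im=robot.grab_frame("scene");cv2.imwrite("pics/scene8.png",im)
P=patch("scene",im,(.558,.106));Q=patch("scene",cv2.imread("pics/scene6.png"),(.558,.106))
cv2.imwrite("pics/c8.png",np.vstack([cv2.resize(i,(720,280)) for i in(P,Q)]))
E
```

```text
0.201 5.19
0.2006 6.24
0.2002 7.57
0.2 8.26
0.1998 8.85
0.1996 9.45
hold 38.77 [0.5587 0.182  0.2004] [-1.8e+02 -1.0e-02 -1.8e+02] [-2.93 -0.59  8.97] 0.0
```

View pics/c8.png

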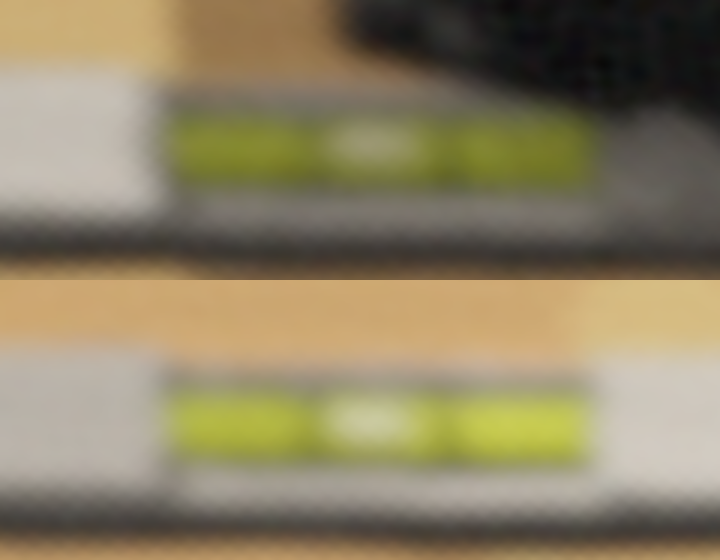

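Pressed (upper strip), the bubble is at 376 between the lines at 312 and 450, i.e. about -0.8 mm, with about 9 N of push (level on shelf ≈ 12.5 N). I hand in.

```bash
python3 -c "
from h import *
robot.job_done();o('done')"
```

```text
the job is handed in; nothing more can be done
the job is handed in; nothing more can be done
```

I laid the grey level along the middle of the board and let go of it. I then turned the foot knob clockwise, 166° and a further 27°, which brought the bubble from about +11.4 mm to -1.0 mm. I handed the job in at about 39 s, still pressing the level with closed fingers near its +y end; no verdict was reported.

- **Last check:** with a steady push of about 9 N, plus the level's own weight of about 3.5 N, the bubble stood about 0.8 mm to the -y side of centre, between its lines. It had hardly moved from where it was before pressing.
- **Other things:** I saw no sign of contact with anything else on the counter, but I did not measure their positions again at the end.
- **What disagreed or failed:**
  - The two cameras differed by up to about 10 mm on positions. I corrected for this using the level's known position after release.
  - My automatic bubble reading was blocked by the gripper during the press, so the final bubble figure is read by eye from the enlarged picture.

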